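# Scoop walnuts with the hanging scoop

### The arm

A 7-joint arm with a two-finger parallel gripper is mounted at the origin on the work surface. World frame = base frame: x ahead of the robot, y to its left, z up, the work surface at z = 0. Lengths are in m, angles in rad, forces in N, time in s.
With the tool pointing down it reaches from about 0.425 to 0.875 m from the base axis. Payload 4.7 kg.
Tool frame: the origin (TCP) lies between the finger pads; the fingertips stand 14 mm ahead of it and the grasp point (between the pads) lies 5 mm behind it; z points along the fingers, y is the line along which they close (so a half turn about z gives the same grasp; the last joint's range is limited). The gripper opens to 87 mm and grips with 3 to 60 N. Pads are 19 mm wide; open, the fingers measure 117 mm over their backs; the gripper's body (75 mm by 190 mm) begins 51 mm behind the grasp point.
Start: joints at [1.293, 0.321, -0.07, 1.45, 0.023, 1.371, -0.057], TCP at [0.187, -0.623, 0.237] pointing down, gripper open.
Joint ranges: [-2.86, 2.86], [-0.3, 2.09], [-1.38, 1.24], [0.06, 2.45], [-1.56, 4.7], [0.09, 2.05], [-2.69, 2.69]. Speed limits (rad/s): [2.57, 2.57, 3.14, 3.14, 3.14, 3.14, 3.14].

### API

Orientations are given as a rotation vector (axis times angle).
In Python, from bench import ctrl gives the robot as it stands.
- The arm moves only by the shell command python3 -m inch 'ROWS' [OPENING] [FORCE]. ROWS is JSON, a list of rows, each a list of 6 numbers: the shift along the world's x, y, z in mm, then the turn, a rotation vector about the world's x, y, z in degrees. In form: [[tx, ty, tz, rx, ry, rz], ...]. A call has 1 to 20 rows; each row is the pose to reach, as a shift and turn from the pose commanded when the call began; what a row does not reach only later rows make up. A row lasts 1/8 s, in which the tool goes at most 62.5 mm and 10.7 degrees, less where a joint would pass 70% of its speed; a pose out of reach is approached as far as the arm can. A call with a gripper value outside its range is refused whole. OPENING is the finger opening in mm, from 0 to 87, set as the call begins (- or left out, the last holds). The fingers move at their own pace and stop on an object; FORCE is the grip in N (left out, the last holds). Time passes only in rows, so rows that repeat a pose let the fingers close. It gives the time, the measured TCP pose, the force, the opening and the grip force at its end, in the units of the state.
- ctrl.get_state(): the state, without advancing time (a new reading comes with each control period).
- ctrl.get_image(name): name is "scene" or "side" or "wrist"; returns (picture, depth): 384x512x3 uint8, red, green, blue; 384x512 float32, m along the optical axis (not along the pixel's ray), 0 where there is no reading.
- ctrl.camera_params(name): a dict with "mtx" (3x3 intrinsics, pixels), "dist_coeffs" ([k1, k2, p1, p2, k3] as OpenCV has them; the pictures are not rectified), "T" (4x4, takes a point from camera to world coordinates). Camera axes: x right, y down, z forward; pixel columns grow to the right and rows downward; lengths in m; the calibration is good to about 2 mm. A picture is of the moment at which its call begins: read the wrist's pose just before it. camera_params takes no time and is no camera call; for the wrist camera it gives the pose at the moment of the call.
- ctrl.close_job(): hands the job in; it is judged then, once.
The state is a dict: "time": time; "joint_positions": joint angles; "qd": joint speeds; "joint_torque": joint torques, N m; "position": TCP position; "tool_rot": TCP orientation; "ft_force": force on the tool from outside, world axes, zero at the start; "torque": the same for the moment, N m; "grip_width": opening from 0.0 (shut) to 1.0 (fully open); "grip_force": force on a finger pad.
Only numpy, scipy, OpenCV 4.12 (cv2) and the standard library are available. Lean on these libraries where they do the work, as an engineer would, in place of code of your own. Each camera call takes 0.05 s, during which the arm holds its last target. There are 200 camera calls.

### The job

Lift the scoop off its hook, scoop walnuts out of the crate with it and tip at least three of them into the bowl, never touching the walnuts with the fingers. Then stand the emptied scoop upright on the worktop and let go of it. All other walnuts must end up in the crate or bowl, none spilled, and leave the mug, the jar and the pepper mill where they stand.

Things in the scene. Friction and masses are not known exactly. Their poses are not given: they have to be found in the camera images.
- scoop: Steel scoop, upright wooden handle, 190 mm tall, about 160 g, hung on the hook. Origin: centre of the pan's flat underside; x from the open end to the back, z up the handle. Pan 76 mm long (x), 80 wide (y), all 3 mm thick; sides 30, back 36 high; open at -x (towards the robot as it hangs). A thin neck joins the back wall to the handle. It stands stably on its underside.
- scoop_slot (a point): Centre of the slot in the scoop's handle, 164 mm above the underside, at scoop x = +12 mm. The handle is a straight bar 20 mm thick (x), 30 wide (y, flat sides to pinch), from 98 to 190 mm above the underside. The slot goes through along x: 18 mm wide, from 146 to 182 mm; the scoop hangs by it, free to swing sideways.
- scoop_lip (a point): Middle of the lower edge of the scoop's open end, scoop x = -38 mm, z = 0.
- stand: Steel hook stand, fixed. Origin on the worktop under the hook's resting place. An 8 mm round rod runs level along the stand's x, from a post at x = +80 mm (18 mm thick, top at the rod) to x = -20 mm, where it turns straight up (top 17 mm above the rod's axis). Base 100 x 110 x 12 mm about x = +80 mm. To come off, the scoop must rise 15 to 27 mm, then leave along the stand's -x.
- hook (a point): On the rod's axis at the resting place, 213 mm above the worktop; the top of the scoop's slot rests on the rod here (the scoop's underside is then 35 mm above the worktop).
- crate: Open wooden crate of walnuts, fixed, 230 mm (x) by 166 mm (y), 75 high, walls 8 mm. Origin: centre of the underside, z up. Inside, the -x end (robot's side) is a 45 degree ramp: from the floor at x = -60 mm to x = -107 mm, 47 mm higher. The walnuts start in two rows on the floor next to the ramp; the floor from about x = +5 to +107 mm starts clear.
- crate_floor (a point): Centre of the crate's inner floor, 18 mm above the worktop.
- bowl: Loose round white ceramic bowl, 600 g, 170 mm across the mouth, 70 mm high, wall 5 mm. Origin: centre of the underside.
- bowl_rim (a point): Centre of the bowl's mouth, 70 mm above the worktop.
- mug: White mug standing by, 80 mm across, 95 mm high; to be left alone. Origin: centre of the underside.
- jar: Glass jar standing by, 72 mm across, 110 mm high; to be left alone. Origin: centre of the underside.
- mill: Dark wooden pepper mill standing by, 52 mm across, 160 mm high; to be left alone. Origin: centre of the underside.
- nut0: One of the eight alike walnuts, 30 mm round, about 14 g, lying in the crate at the start; it rolls easily. Origin: its centre.
- nut1: One of the eight alike walnuts, 30 mm round, about 14 g, lying in the crate at the start; it rolls easily. Origin: its centre.
- nut2: One of the eight alike walnuts, 30 mm round, about 14 g, lying in the crate at the start; it rolls easily. Origin: its centre.
- nut3: One of the eight alike walnuts, 30 mm round, about 14 g, lying in the crate at the start; it rolls easily. Origin: its centre.
- nut4: One of the eight alike walnuts, 30 mm round, about 14 g, lying in the crate at the start; it rolls easily. Origin: its centre.
- nut5: One of the eight alike walnuts, 30 mm round, about 14 g, lying in the crate at the start; it rolls easily. Origin: its centre.
- nut6: One of the eight alike walnuts, 30 mm round, about 14 g, lying in the crate at the start; it rolls easily. Origin: its centre.
- nut7: One of the eight alike walnuts, 30 mm round, about 14 g, lying in the crate at the start; it rolls easily. Origin: its centre.

How it is judged:
By the outcome, as a careful person would: the job done as asked, in the order asked, and still so for the second after the job is handed in, with the robot touching nothing.
It also fails if it takes over 64 s, if anything falls off the work surface, if the arm or the gripper's body presses on something with over 40 N, if the wrist force passes 120 N, or if a joint passes its speed limit or range.

## Working session

There is one attempt and no reset: what is moved stays moved. The work goes in short steps, Python scripts to look and compute and a shell command to move; the robot and the scene stay as the last step left them, time stands still between calls to the robot, and variables do not carry over. Pictures are saved under pics/ and viewed, at most 12 in all, crops included, and the job is handed in when it is done.

```bash
mkdir -p pics; ls; cat > h.py <<'E'
from bench import ctrl
import numpy as np, cv2
def save(n,f):
    im,d=ctrl.get_image(n); cv2.imwrite(f'pics/{f}.png',im[:,:,::-1]); np.save(f'pics/{f}.npy',d); return im,d
def pts(n,d):
    p=ctrl.camera_params(n); h,w=d.shape
    u,v=np.meshgrid(np.arange(w),np.arange(h))
    q=cv2.undistortPoints(np.stack([u,v],-1).reshape(-1,1,2).astype(np.float64),np.array(p['mtx']),np.array(p['dist_coeffs'])).reshape(h,w,2)
    c=np.dstack([q*d[...,None],d]); T=np.array(p['T'])
    w3=c@T[:3,:3].T+T[:3,3]; w3[d<=0]=np.nan; return w3
E
python3 - <<'E'
from h import *
a,_=save('scene','s0'); b,_=save('side','d0')
cv2.imwrite('pics/both0.png',cv2.resize(np.vstack([a,b])[:,:,::-1],None,fx=.78,fy=.78))
for n in('scene','side'):
    p=ctrl.camera_params(n);print(n,np.round(p['T'],3).tolist())
s=ctrl.get_state();print(s['time'],s['position'],s['tool_rot'],s['ft_force'])
E
```

```text
pics
scene [[-0.833, 0.397, -0.386, 1.043], [0.554, 0.61, -0.567, 0.604], [0.01, -0.686, -0.727, 0.884], [0.0, 0.0, 0.0, 1.0]]
side [[0.962, -0.131, 0.239, 0.292], [-0.273, -0.474, 0.837, -1.131], [0.004, -0.871, -0.492, 0.806], [0.0, 0.0, 0.0, 1.0]]
0.1 [ 0.18680085 -0.62209844  0.2355721 ] [-3.10655316e+00 -4.56558943e-01  5.80776899e-04] [ 0.45886895 -0.05496676  0.46242772]
```

View pics/both0.png

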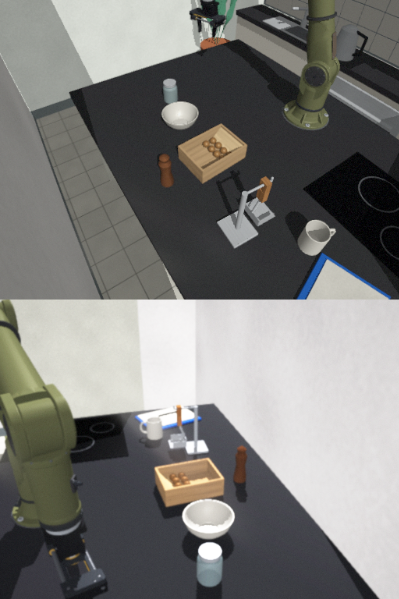

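The scene view (top) shows the bowl near (180,115), the crate at (213,152), the stand and scoop at (245,215), the mill at (166,170), the mug at (314,238) and the jar at (170,90). The side view (bottom) agrees. Next I'll build a top-down map from the depth images.

```bash
python3 - <<'E'
from h import *
# top-down map: 1px=2mm ; x 0.2..0.95 down->up ; y -0.7..0.6
W=[];C=[]
for n,f in(('scene','s0'),('side','d0')):
    d=np.load(f'pics/{f}.npy');im=cv2.imread(f'pics/{f}.png');w=pts(n,d)
    m=np.isfinite(w[...,0]);W.append(w[m]);C.append(im[m])
    np.save(f'pics/{f}_w.npy',w)
W=np.vstack(W);C=np.vstack(C)
m=(W[:,0]>.25)&(W[:,0]<1.0)&(W[:,1]>-.65)&(W[:,1]<.6)&(W[:,2]<.3)&(W[:,2]>.006)
W=W[m];C=C[m];o=np.argsort(W[:,2]);W=W[o];C=C[o]
H=np.zeros((375,625,3),np.uint8)
r=((1.0-W[:,0])/.002).astype(int);c=((.6-W[:,1])/.002).astype(int)
H[r.clip(0,374),c.clip(0,624)]=C
mask=cv2.morphologyEx((H.sum(2)>0).astype(np.uint8),cv2.MORPH_CLOSE,np.ones((3,3)))
n,l,s,_=cv2.connectedComponentsWithStats(mask)
lab=l[r.clip(0,374),c.clip(0,624)]
for i in range(1,n):
    if s[i,4]<60:continue
    q=W[lab==i];print(i,len(q),np.round(np.percentile(q,[1,99],axis=0),3).tolist())
cv2.imwrite('pics/top0.png',H)
E
```

```text
8 1188 [[0.76, -0.039, 0.007], [0.811, 0.011, 0.156]]
17 4145 [[0.558, 0.244, 0.007], [0.731, 0.35, 0.225]]
33 7771 [[0.447, -0.11, 0.008], [0.685, 0.067, 0.077]]
36 3618 [[0.451, 0.437, 0.007], [0.665, 0.599, 0.095]]
38 3653 [[0.488, -0.361, 0.007], [0.646, -0.199, 0.072]]
45 2104 [[0.474, -0.51, 0.007], [0.55, -0.437, 0.112]]
```

View pics/top0.png

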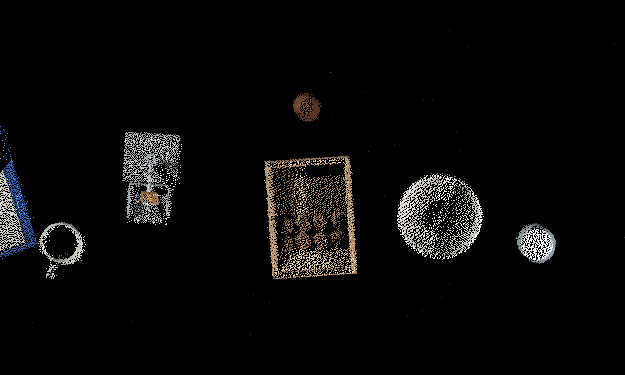

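The map shows the mill, hook stand with scoop (about (150,190)), crate (310,217) with the nuts in two rows of four, bowl (440,217), jar and mug. Now I'll fit the shapes.

```bash
python3 - <<'E'
from h import *
W=np.vstack([np.load(f'pics/{f}_w.npy').reshape(-1,3) for f in('s0','d0')]);C=np.vstack([cv2.imread(f'pics/{f}.png').reshape(-1,3) for f in('s0','d0')])
m=np.isfinite(W[:,0]);W=W[m];C=C[m].astype(int)
def box(lo,hi):return ((W>lo)&(W<hi)).all(1)
def rect(m,k):
    q=W[m];print(k,len(q),cv2.minAreaRect((q[:,:2]*1000).astype(np.float32)),'z',np.round(np.percentile(q[:,2],[1,50,99]),4))
rect(box([.4,-.13,.068],[.72,.1,.082]),'crate top')
rect(box([.45,-.38,.06],[.68,-.18,.078]),'bowl rim')
red=(C[:,2]-C[:,0]>40)
h=box([.54,.22,.09],[.66,.36,.25])
rect(h&red,'handle')
rect(box([.54,.22,.2],[.75,.36,.25]),'rod all')
rect(box([.63,.22,.2],[.75,.36,.25]),'rod')
rect(box([.54,.22,.006],[.75,.36,.02]),'base')
q=W[box([.54,.22,.03],[.635,.36,.085])];print('pan',len(q),cv2.minAreaRect((q[:,:2]*1000).astype(np.float32)),np.round(np.percentile(q,[1,99],axis=0),3))
q=W[box([.61,.26,.2],[.75,.34,.222])&~red];v=cv2.fitLine((q[:,:2]*1000).astype(np.float32),cv2.DIST_HUBER,0,.01,.01).ravel();print('rodline',len(q),v,np.degrees(np.arctan2(v[1],v[0])),np.round(np.percentile(q,[1,50,99],axis=0),3))
for f in('s0','d0'):
    w=np.load(f'pics/{f}_w.npy');im=cv2.imread(f'pics/{f}.png').astype(int)
    mm=(w[...,2]>.09)&(w[...,0]>.54)&(w[...,0]<.66)&(w[...,1]>.22)&(w[...,1]<.36)&(im[...,2]-im[...,0]>40)
    q=w[mm];print(f,len(q),np.round(np.percentile(q,[2,50,98],axis=0),3).tolist())
    a=q[q[:,2]>q[:,2].max()-.003];print(np.round(a.mean(0),4),cv2.minAreaRect((a[:,:2]*1000).astype(np.float32)))
    a=(q-q.mean(0));a=a[a[:,2]<.09];
    lo=q[(q[:,2]<.14)].mean(0);hi=q[(q[:,2]>.15)].mean(0);print(lo,hi)
a=cv2.imread('pics/s0.png')[210:320,270:370];cv2.imwrite('pics/c0.png',cv2.resize(a,None,fx=6,fy=5))
E
```

```text
crate top 1298 ((564.9618530273438, -20.899398803710938), (236.55323791503906, 175.17579650878906), 3.956876754760742) z [0.0682 0.0735 0.0785]
bowl rim 866 ((567.5333862304688, -278.5003662109375), (170.93930053710938, 169.8458251953125), 25.382244110107422) z [0.0602 0.0671 0.0729]
handle 557 ((604.4440307617188, 299.3349304199219), (39.2961540222168, 25.25406837463379), 84.31983184814453) z [0.1343 0.1851 0.2263]
rod all 493 ((634.1100463867188, 294.5476379394531), (41.07892990112305, 112.8726577758789), 79.08147430419922) z [0.2003 0.216  0.2283]
rod 186 ((661.9811401367188, 294.42596435546875), (60.657989501953125, 21.630794525146484), 3.8646128177642822) z [0.2003 0.2147 0.2184]
base 1579 ((681.7130737304688, 295.34130859375), (114.60584259033203, 104.24061584472656), 86.42064666748047) z [0.0064 0.0107 0.0151]
pan 1123 ((592.4517211914062, 302.10699462890625), (93.62093353271484, 81.00899505615234), 86.37712860107422) [[0.555 0.259 0.033]
 [0.633 0.345 0.079]]
rodline 223 [ 9.9911869e-01 -4.1974198e-02  6.5592535e+02  2.9950504e+02] -2.405651 [[0.614 0.285 0.2  ]
 [0.668 0.299 0.215]
 [0.691 0.306 0.218]]
s0 399 [[0.596, 0.288, 0.136], [0.612, 0.309, 0.183], [0.616, 0.318, 0.226]]
[0.6048 0.302  0.2262] ((606.1578369140625, 301.7441101074219), (18.86252784729004, 26.44077491760254), 0.3443240523338318)
[0.61073017 0.30828386 0.13697603] [0.60863925 0.30628711 0.19507431]
d0 158 [[0.592, 0.282, 0.134], [0.601, 0.288, 0.187], [0.611, 0.315, 0.224]]
[0.6008 0.2994 0.2232] ((601.1079711914062, 299.1889343261719), (29.367069244384766, 17.51945686340332), 77.61608123779297)
[0.60162591 0.29025663 0.13592985] [0.60093986 0.2903942  0.19306627]
```

View pics/c0.png

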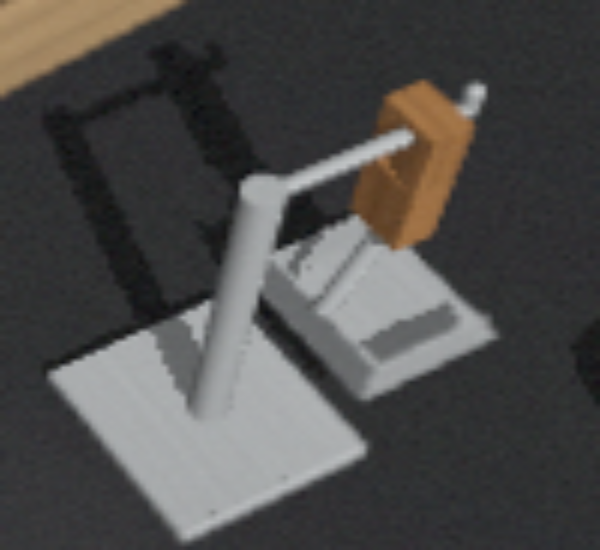

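The crop shows the scoop hanging straight on the rod, with the handle at about (415,165) and the pan opening away from the post. Estimates:
- Hook is at about (602,300) mm, stand yaw about −3.6°.
- Crate centre is at (565,−21), yaw +4°.
- Bowl is at (567,−278).

Moving above the handle now.

```bash
python3 -m inch '[[0,0,80,0,0,10],[40,30,140,0,0,20],[360,330,160,0,0,80],[360,330,160,0,0,80],[360,330,160,0,0,80],[360,330,160,0,0,80],[360,330,160,0,0,80],[360,330,160,0,0,80],[360,330,160,0,0,80],[415,922,160,0,0,160],[415,922,160,0,0,160],[415,922,160,0,0,160],[415,922,160,0,0,160],[415,922,160,0,0,160],[415,922,160,0,0,160],[415,922,160,0,0,160],[415,922,160,0,0,160],[415,922,160,0,0,160],[415,922,160,0,0,160],[415,922,160,0,0,160]]' 87
cat > st.py <<'E'
from h import *
from scipy.spatial.transform import Rotation as R
s=ctrl.get_state();r=R.from_rotvec(s['tool_rot']).as_matrix()
print('t',round(s['time'],2),'p',np.round(np.array(s['position'])*1000,1),'z',np.round(r[:,2],3),'yaw of y',round(np.degrees(np.arctan2(r[1,1],r[0,1])),1),'j',np.round(s['joint_positions'],2),'F',np.round(s['ft_force'],2),'M',np.round(s['torque'],2),'g',round(s['grip_width']*87,1),round(s['grip_force'],1))
E
python3 st.py
```

```text
time: 2.6
position: [0.5997, 0.3048, 0.3948]
tool_rot: [-0.076, -3.137, -0.003]
ft_force: [0.1, -0.4, 0.3]
grip_width: 0.999
grip_force: 0.0
t 2.6 p [599.7 304.8 394.8] z [-0.004  0.002 -1.   ] yaw of y 87.2 j [ 0.05  0.49 -0.91  1.07  0.38  1.75  0.79] F [ 0.1  -0.44  0.27] M [ 0.03 -0.08 -0.05] g 86.9 0.0
```

```bash
python3 - <<'E'
from h import *
im,d=save('wrist','w1');w=pts('wrist',d);i=im.astype(int)
m=(i[...,0]-i[...,2]>40)&(w[...,2]>.205)&(w[...,2]<.24)&(abs(w[...,0]-.6)<.08)&(abs(w[...,1]-.3)<.08)
q=w[m];print(len(q),np.round(np.percentile(q,[1,50,99],axis=0),4))
a=q[q[:,2]>np.percentile(q[:,2],90)-.006]
if len(a):print(cv2.minAreaRect((a[:,:2]*1000).astype(np.float32)))
E
python3 st.py
```

```text
529 [[0.5953 0.2857 0.2223]
 [0.6052 0.3002 0.2254]
 [0.6154 0.3147 0.2271]]
((605.4487915039062, 300.2735595703125), (28.9080867767334, 19.95521354675293), 86.70024871826172)
t 2.65 p [600.9 301.7 395.4] z [-0.002  0.    -1.   ] yaw of y 87.0 j [ 0.05  0.48 -0.91  1.07  0.38  1.75  0.79] F [ 0.52 -0.69  0.31] M [ 0.03 -0.11 -0.01] g 87.1 0.0
```

View pics/w1.png

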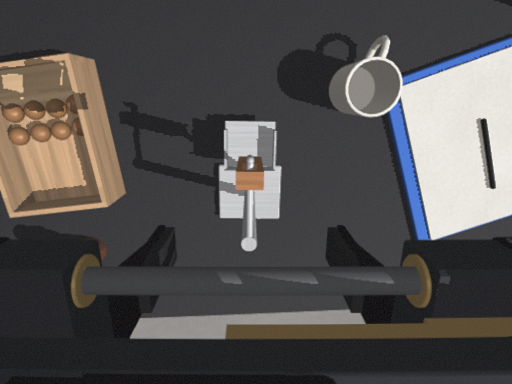

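The wrist view shows the handle top at (250,172) between the open fingers. I'll shift +4 mm in x and descend.

```bash
python3 -m inch '[[4,-1,-50,0,0,0],[4,-1,-100,0,0,0],[4,-1,-140,0,0,0],[4,-1,-170,0,0,0],[4,-1,-190,0,0,0],[4,-1,-205,0,0,0],[4,-1,-211,0,0,0],[4,-1,-211,0,0,0],[4,-1,-211,0,0,0]]' 87 && python3 st.py
```

```text
time: 3.78
position: [0.6063, 0.2989, 0.1866]
tool_rot: [0.09, 3.139, 0.001]
ft_force: [-0.8, -0.4, 0.7]
grip_width: 0.998
grip_force: 0.0
t 3.77 p [606.3 298.9 186.6] z [ 0.001  0.001 -1.   ] yaw of y 86.7 j [ 0.12  0.55 -0.88  1.42  0.42  1.37  0.74] F [-0.77 -0.39  0.68] M [ 0.11 -0.16 -0.03] g 86.9 0.0
```

```bash
python3 -m inch '[[0,0,0,0,0,0],[0,0,0,0,0,0],[0,0,0,0,0,0],[0,0,0,0,0,0],[0,0,0,0,0,0],[0,0,0,0,0,0],[0,0,0,0,0,0],[0,0,0,0,0,0]]' 0 50 && python3 -m inch '[[0,0,5,0,0,0],[0,0,12,0,0,0],[0,0,21,0,0,0],[0,0,21,0,0,0],[0,0,21,0,0,0]]' && python3 st.py; python3 - <<'E'
from h import *
a,_=save('scene','s2');b,_=save('wrist','w2')
c=cv2.resize(a[210:320,270:370],(400,400));cv2.imwrite('pics/c2.png',np.hstack([c,cv2.resize(b,(400,400))])[:,:,::-1])
E
```

```text
time: 4.78
position: [0.6058, 0.2988, 0.1856]
tool_rot: [-0.089, -3.14, -0.001]
ft_force: [-0.5, 1.3, -0.3]
grip_width: 0.342
grip_force: 50.0
time: 5.4
position: [0.6062, 0.2983, 0.2068]
tool_rot: [0.09, 3.14, 0.0]
ft_force: [0.3, 1.3, -1.4]
grip_width: 0.338
grip_force: 50.0
t 5.4 p [606.2 298.3 206.8] z [ 0.001  0.    -1.   ] yaw of y 86.7 j [ 0.12  0.53 -0.88  1.4   0.41  1.4   0.75] F [ 0.32  1.35 -1.43] M [ 0.27 -0.16  0.07] g 29.4 50.0
```

View pics/c2.png

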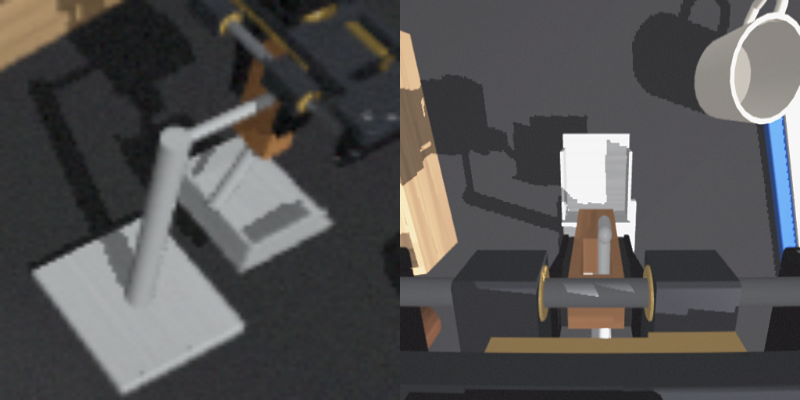

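Scoop is gripped and lifted: the rod runs free through the slot, and the force shows its 1.5 N weight. Next I'll measure the nuts and slide off the hook.

```bash
python3 -m inch '[[-15,1,0,0,0,0],[-35,2,0,0,0,0],[-60,4,0,0,0,0],[-75,5,0,0,0,0],[-75,5,40,0,0,0],[-75,5,90,0,0,0],[-75,5,120,0,0,0],[-75,5,120,0,0,0]]' && python3 st.py; python3 - <<'E'
from h import *
Cc=np.array([565,-21]);a=np.radians(4);Rm=np.array([[np.cos(a),np.sin(a)],[-np.sin(a),np.cos(a)]])
for f in('s0','w1'):
    im=cv2.imread(f'pics/{f}.png');d=np.load(f'pics/{f}.npy')
    if f=='w1':continue
    w=np.load('pics/s0_w.npy')*1000
    xy=(w[...,:2]-Cc)@Rm.T
    # nuts: highest bits near z 40..50 in the crate interior, off the ramp surface
    ramp=18+np.maximum(0,-60-xy[...,0])
    m=(abs(xy[...,1])<72)&(xy[...,0]>-95)&(xy[...,0]<60)&(w[...,2]>ramp+20)&(w[...,2]<55)
    n,l,s,c=cv2.connectedComponentsWithStats(m.astype(np.uint8))
    for i in range(1,n):
        if s[i,4]>=6:
            q=np.c_[xy[l==i],w[l==i][:,2]];A=np.c_[2*q,np.ones(len(q))]
            print(s[i,4],np.round(q.mean(0),1),np.round(q.max(0),1),np.round(q.min(0),1))
    t=w[(abs(xy[...,0]-50)<30)&(abs(xy[...,1])<60)];print('floor z',np.nanmedian(t[:,2]))
E
```

```text
time: 6.5
position: [0.5315, 0.3043, 0.3291]
tool_rot: [0.09, 3.136, 0.003]
ft_force: [0.7, -0.1, -3.2]
grip_width: 0.34
grip_force: 50.0
t 6.5 p [531.5 304.3 329.1] z [ 0.004  0.002 -1.   ] yaw of y 86.7 j [ 0.18  0.34 -0.97  1.38  0.28  1.56  0.75] F [ 0.66 -0.13 -3.2 ] M [ 0.14 -0.11  0.02] g 29.6 50.0
42 [-42.2 -50.   44.1] [-31.1 -40.6  50.7] [-56.9 -64.5  38.3]
44 [ -5.9 -53.1  44.1] [  5.7 -41.4  51.1] [-21.7 -70.   38.5]
41 [-42.6 -15.5  44.4] [-30.9  -5.3  49.2] [-56.5 -28.   38.5]
46 [ -6.5 -16.3  43.8] [ 4.4 -5.4 50.7] [-22.7 -29.9  38.3]
46 [-41.1  20.2  43.7] [-29.7  32.   51.9] [-57.4   6.7  38.4]
44 [-6.3 18.6 44.5] [ 4.9 29.9 50.1] [-20.    5.7  38. ]
20 [-42.3  49.   45.6] [-33.2  55.3  49.2] [-53.2  41.2  40. ]
24 [-7.3 47.9 45.4] [ 3.2 54.6 52.5] [-20.2  38.4  38.7]
floor z 18.812389171019905
```

```bash
python3 -m inch '[[20,-50,0,0,0,2],[40,-110,0,0,0,4],[60,-170,0,0,0,6],[80,-230,0,0,0,7],[100,-290,0,0,0,7],[108,-319,0,0,0,7],[108,-319,-30,0,0,7],[108,-319,-70,0,0,7],[108,-319,-80,0,0,7],[108,-319,-80,0,0,7],[108,-319,-80,0,0,7]]' && python3 st.py; python3 - <<'E'
from h import *
im,d=save('scene','s3');w=pts('scene',d);b,_=save('side','d3')
cv2.imwrite('pics/c3.png',np.hstack([cv2.resize(im[130:270,200:340],(400,400)),cv2.resize(b[130:290,170:330],(400,400))])[:,:,::-1])
E
```

```text
time: 7.88
position: [0.6397, -0.0152, 0.2481]
tool_rot: [-0.102, 3.138, 0.0]
ft_force: [-0.4, -0.4, -1.7]
grip_width: 0.344
grip_force: 50.0
t 7.88 p [639.7 -15.2 248.1] z [ 0.002  0.    -1.   ] yaw of y 93.7 j [ 0.63  0.41 -0.86  1.44  0.31  1.43  1.4 ] F [-0.44 -0.43 -1.74] M [ 0.16 -0.17 -0.01] g 29.9 50.0
```

View pics/c3.png

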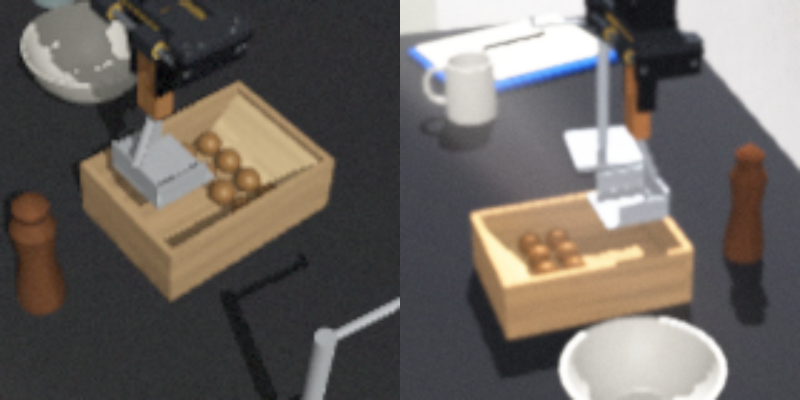

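The scoop is level over the crate's clear end, pan at about (165,165) in the left crop, with the nuts undisturbed. I'll check the pan numerically from depth.

```bash
python3 - <<'E'
from h import *
a=np.radians(4);Rm=np.array([[np.cos(a),np.sin(a)],[-np.sin(a),np.cos(a)]])
for n,f in(('scene','s3'),('side','d3')):
    im=cv2.imread(f'pics/{f}.png').astype(int);d=ctrl and None
    d=np.load(f'pics/{f}.npy');w=pts(n,d)*1000
    xy=(w[...,:2]-[565,-21])@Rm.T
    sat=im.max(2)-im.min(2)
    m=(sat<35)&(abs(xy[...,0]-50)<80)&(abs(xy[...,1])<70)&(w[...,2]>84)&(w[...,2]<150)
    q=np.c_[xy[m],w[m][:,2]];print(n,len(q),np.round(np.percentile(q,[1,50,99],axis=0),1).tolist())
    fl=q[(q[:,2]<110)&(q[:,0]<50)]
    for x0 in range(15,50,8):
        s=q[(abs(q[:,0]-x0)<4)];print(x0,len(s),np.round(np.percentile(s[:,2],[5,50,95]),1) if len(s) else '')
E
```

```text
scene 579 [[26.5, -41.8, 97.1], [70.6, -0.6, 107.2], [101.9, 39.2, 145.3]]
15 0 
23 9 [ 98.8  99.9 101.9]
31 39 [ 99.1 101.2 103.4]
39 55 [ 99.3 102.2 126.8]
47 60 [ 98.  101.7 128. ]
side 608 [[22.2, -44.2, 95.7], [63.5, 6.2, 106.8], [96.2, 41.1, 144.1]]
15 0 
23 33 [ 96.1  98.1 101. ]
31 46 [ 96.3  98.6 122.3]
39 71 [ 96.6 101.2 122.5]
47 67 [ 96.8 109.  125.7]
```

```bash
python3 -m inch '[[0,2,-30,0,0,0],[0,2,-60,0,0,0],[0,2,-74,0,0,0],[0,2,-76,0,0,0],[0,2,-76,0,0,0]]' && python3 st.py && python3 -m inch '[[0,0,-1,0,0,0],[0,0,-1,0,0,0]]' |grep -E 'pos|force' && python3 -m inch '[[0,0,-1,0,0,0],[0,0,-1,0,0,0]]' |grep -E 'pos|force' && python3 -m inch '[[0,0,-1,0,0,0],[0,0,-1,0,0,0]]' |grep -E 'pos|force'
```

```text
time: 8.6
position: [0.6397, -0.0134, 0.1719]
tool_rot: [-0.102, 3.138, 0.0]
ft_force: [-0.5, -0.1, -1.8]
grip_width: 0.34
grip_force: 50.0
t 8.6 p [639.7 -13.4 171.9] z [ 0.002  0.    -1.   ] yaw of y 93.7 j [ 0.62  0.46 -0.84  1.54  0.35  1.3   1.37] F [-0.49 -0.12 -1.84] M [ 0.09 -0.11 -0.02] g 29.6 50.0
position: [0.6393, -0.0135, 0.1703]
ft_force: [-0.6, 0.7, -2.5]
grip_force: 50.0
position: [0.639, -0.0136, 0.1687]
ft_force: [0.4, 0.7, -1.3]
grip_force: 50.0
position: [0.6392, -0.0136, 0.1686]
ft_force: [-1.3, -0.5, 5.3]
grip_force: 50.0
```

```bash
python3 -m inch '[[0,0,1,0,0,0],[-6,0,1,0,0,0],[-12,-1,1,0,0,0],[-18,-1,1,0,0,0],[-24,-2,1,0,0,0],[-29,-2,1,0,0,0],[-34,-2,1,0,0,0],[-39,-3,1,0,0,0],[-44,-3,1,0,0,0],[-49,-3,1,0,0,0],[-54,-4,1,0,0,0],[-59,-4,1,0,0,0],[-64,-4,1,0,0,0],[-69,-5,1,0,0,0],[-72,-5,1,0,0,0],[-72,-5,1,0,0,0]]' && python3 st.py; python3 - <<'E'
from h import *
im,d=save('scene','s4');b,_=save('side','d4')
cv2.imwrite('pics/c4.png',np.hstack([cv2.resize(im[130:270,200:340],(400,400)),cv2.resize(b[130:290,170:330],(400,400))])[:,:,::-1])
E
```

```text
time: 11.35
position: [0.5664, -0.0187, 0.1686]
tool_rot: [0.102, -3.139, 0.0]
ft_force: [-0.3, -0.5, 3.8]
grip_width: 0.341
grip_force: 50.0
t 11.35 p [566.4 -18.7 168.6] z [-0.001 -0.    -1.   ] yaw of y 93.7 j [ 0.75  0.3  -0.89  1.73  0.25  1.23  1.43] F [-0.28 -0.52  3.82] M [ 0.09 -0.21  0.02] g 29.6 50.0
```

View pics/c4.png

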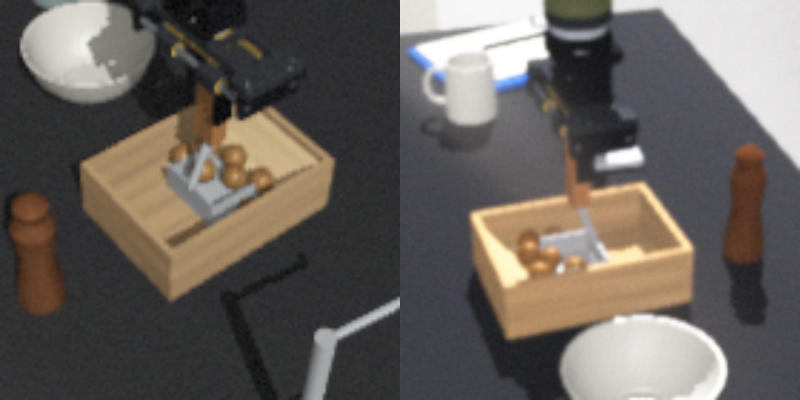

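Several nuts are already at or inside the pan, with the rest against the ramp. Next I'll push to the ramp foot, then curl the lip up the ramp.

```bash
python3 -m inch '[[-4,0,1,0,0,0],[-8,-1,1,0,0,0],[-8,-1,1,0,0,0],[-5,0,3,-0.2,2.5,0],[-3,0,4,-0.35,5,0],[-1,0,4,-0.5,7.5,0],[2,0,5,-0.7,10,0],[5,0,5,-0.9,12.5,0],[7,0,5,-1,15,0],[9,0,4,-1.2,17.5,0],[11,0,3,-1.4,20,0],[13,0,3,-1.6,22.5,0],[15,0,2,-1.75,25,0],[15,0,2,-1.75,25,0],[15,0,2,-1.75,25,0],[15,0,2,-1.75,25,0]]' && python3 st.py
```

```text
time: 13.45
position: [0.5817, -0.0188, 0.1709]
tool_rot: [0.088, -2.703, 0.023]
ft_force: [0.0, -0.2, -2.2]
grip_width: 0.339
grip_force: 50.0
t 13.45 p [581.7 -18.8 170.9] z [-0.422 -0.03  -0.906] yaw of y 93.7 j [ 0.47  0.67 -0.78  1.31  0.37  1.76  1.34] F [ 0.03 -0.19 -2.25] M [ 0.14 -0.97 -0.04] g 29.5 50.0
```

```bash
python3 -m inch '[[2,0,8,0,0,0],[4,0,16,0,0,0],[4,0,24,0,0,0],[4,0,32,0,-1,0],[4,0,42,0,-2,0],[4,0,52,0,-3,0],[4,0,62,0,-4,0],[4,0,72,0,-5,0],[4,0,78,0,-6,0],[4,0,78,0,-6,0],[4,0,78,0,-6,0]]' && python3 st.py; python3 - <<'E'
from h import *
im,d=save('scene','s5');b,_=save('side','d5')
cv2.imwrite('pics/c5.png',np.hstack([cv2.resize(im[130:270,200:340],(400,400)),cv2.resize(b[130:290,170:330],(400,400))])[:,:,::-1])
E
```

```text
time: 14.82
position: [0.5858, -0.0187, 0.2482]
tool_rot: [0.089, -2.807, 0.028]
ft_force: [0.9, -0.4, -2.6]
grip_width: 0.338
grip_force: 50.0
t 14.82 p [585.8 -18.7 248.2] z [-0.326 -0.03  -0.945] yaw of y 93.7 j [ 0.51  0.56 -0.81  1.29  0.34  1.78  1.36] F [ 0.86 -0.43 -2.63] M [ 0.2  -0.84 -0.04] g 29.4 50.0
```

View pics/c5.png

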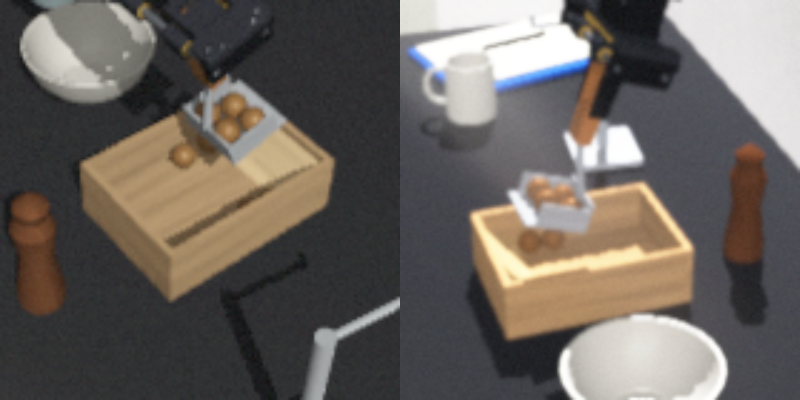

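Five or so nuts sit in the tilted pan and the rest lie in the crate. Now carrying it over the bowl.

```bash
python3 -m inch '[[2,-8,1,0,0,-1],[8,-25,2,0,0,-3],[16,-50,2,0,0,-6],[26,-82,2,0,0,-9],[37,-117,2,0,0,-12],[47,-152,2,0,0,-15],[58,-187,2,0,0,-18],[68,-222,2,0,0,-21],[78,-255,2,0,0,-24],[86,-282,2,0,0,-27],[92,-302,1,0,0,-29],[95,-312,0,0,0,-30],[95,-315,0,0,0,-30],[95,-315,0,0,0,-30]]' && python3 st.py; python3 - <<'E'
from h import *
im,d=save('scene','s6');b,_=save('side','d6')
for n,f in(('scene','s6'),('side','d6')):
    w=pts(n,np.load(f'pics/{f}.npy'))*1000;i=cv2.imread(f'pics/{f}.png').astype(int)
    m=(i.max(2)-i.min(2)<35)&(abs(w[...,0]-630)<75)&(abs(w[...,1]+310)<75)&(w[...,2]>85)&(w[...,2]<170)
    h=np.array([.899,-.438]);q=w[m];u=(q[:,:2]-[567.5,-278.5])@h;v=(q[:,:2]-[567.5,-278.5])@[.438,.899]
    print(n,m.sum(),np.round(np.percentile(np.c_[u,v,q[:,2]],[1,50,99],axis=0),1).tolist())
E
```

```text
time: 16.68
position: [0.6806, -0.3345, 0.2481]
tool_rot: [-0.644, -2.739, -0.095]
ft_force: [0.3, 0.9, -2.6]
grip_width: 0.342
grip_force: 50.0
t 16.68 p [ 680.6 -334.5  248.1] z [-0.297  0.138 -0.945] yaw of y 63.6 j [ 0.6   0.93 -0.57  0.59  0.4   2.02  1.39] F [ 0.26  0.89 -2.57] M [-0.14 -0.69 -0.04] g 29.7 50.0
scene 351 [[32.5, -43.0, 101.8], [71.1, 19.3, 124.5], [114.3, 41.9, 164.0]]
side 652 [[28.1, -44.3, 104.0], [70.3, -28.0, 125.4], [111.1, 38.8, 164.7]]
```

Lip is centred over the bowl as planned. Tipping about the lip now.

```bash
python3 -m inch '[[-10,5,-1,-2,-4,0],[-19,9,-2,-4,-8.1,0],[-30,14,-2,-6.2,-12.5,0],[-42,20,-2,-8.5,-17,0],[-54,26,-2,-10.7,-21.5,0],[-66,32,-3,-12.9,-26,0],[-78,38,-5,-15.1,-30.4,0],[-91,44,-7,-17.4,-34.9,0],[-103,50,-10,-19.6,-39.4,0],[-115,56,-14,-21.8,-43.9,0],[-127,62,-19,-24,-48.4,0],[-139,68,-25,-26.3,-52.9,0],[-150,74,-32,-28.5,-57.3,0],[-161,79,-40,-30.7,-61.8,0],[-161,79,-40,-30.7,-61.8,0],[-161,79,-40,-30.7,-61.8,0],[-161,79,-40,-30.7,-61.8,0]]' && python3 st.py; python3 - <<'E'
from h import *
im,d=save('scene','s7');b,_=save('side','d7')
cv2.imwrite('pics/c7.png',np.hstack([cv2.resize(im[90:270,160:340],(400,400)),cv2.resize(b[170:350,170:350],(400,400))])[:,:,::-1])
E
```

```text
time: 18.9
position: [0.5215, -0.2555, 0.2116]
tool_rot: [0.526, 2.218, -0.255]
ft_force: [0.4, -0.1, -2.1]
grip_width: 0.34
grip_force: 50.0
t 18.9 p [ 521.5 -255.5  211.6] z [ 0.683 -0.35  -0.641] yaw of y 63.1 j [ 0.85 -0.3  -0.43  2.38 -0.3   0.17  1.75] F [ 0.45 -0.11 -2.06] M [ 0.7   1.03 -0.05] g 29.6 50.0
```

View pics/c7.png

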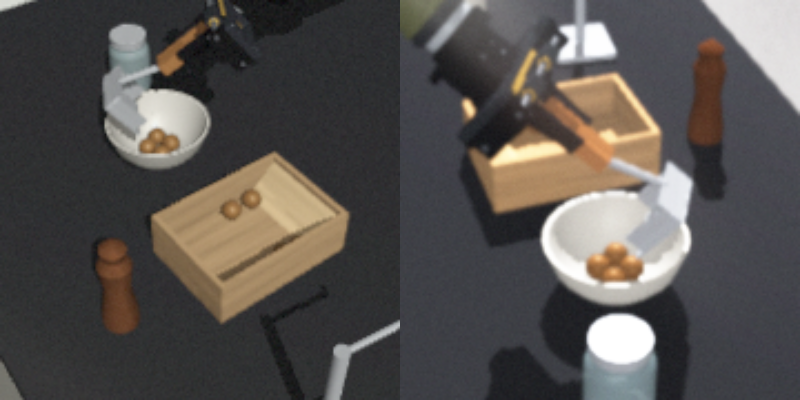

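Nuts are in the bowl (around (610,262) in the right crop), the pan is empty, and the remaining ones are in the crate. Untilting and raising now.

```bash
python3 -m inch '[[5,-2,14,1,2,0],[14,-7,24,2.5,5,0],[22,-11,33,4.5,8.9,0],[34,-17,43,6.7,13.4,0],[46,-23,53,9,17.9,0],[58,-29,60,11.2,22.3,0],[71,-35,66,13.4,26.8,0],[83,-41,70,15.6,31.3,0],[96,-47,73,17.9,35.8,0],[108,-53,75,20.1,40.2,0],[120,-58,75,22.4,44.7,0],[120,-58,75,22.4,44.7,0],[120,-58,75,22.4,44.7,0]]' && python3 st.py; python3 - <<'E'
from h import *
im,d=save('scene','s8');b,_=save('side','d8')
cv2.imwrite('pics/c8.png',np.hstack([cv2.resize(im[90:270,160:340],(400,400)),cv2.resize(b[170:350,170:350],(400,400))])[:,:,::-1])
E
```

```text
time: 20.62
position: [0.6398, -0.313, 0.2842]
tool_rot: [-0.722, -3.057, 0.009]
ft_force: [-0.3, 0.3, -2.8]
grip_width: 0.341
grip_force: 50.0
t 20.62 p [ 639.8 -313.   284.2] z [-0.002 -0.005 -1.   ] yaw of y 63.4 j [ 0.79  0.5  -0.58  1.18  0.27  1.54  1.36] F [-0.3   0.33 -2.81] M [ 0.11 -0.11 -0.  ] g 29.6 50.0
```

View pics/c8.png

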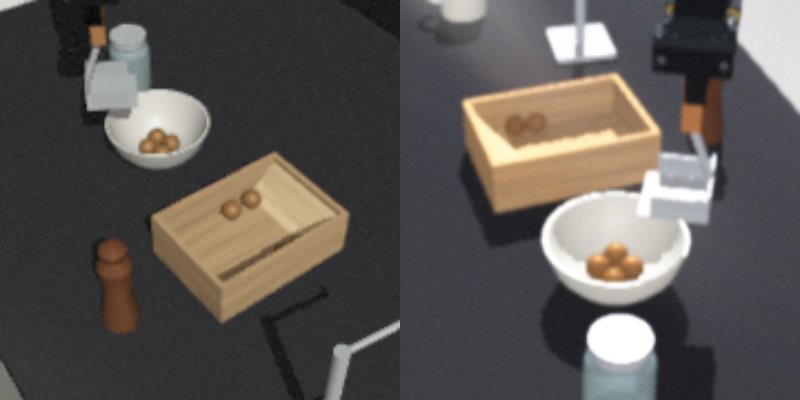

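Pan is empty (side crop, (680,190)). Carrying the scoop to the clear spot at about (735,−185).

```bash
python3 -m inch '[[15,20,0,0,0,0],[40,54,0,0,0,0],[65,88,0,0,0,0],[85,115,0,0,0,0],[95,128,0,0,0,0],[95,128,-30,0,0,0],[95,128,-70,0,0,0],[95,128,-105,0,0,0],[95,128,-122,0,0,0],[95,128,-125,0,0,0],[95,128,-125,0,0,0]]' && python3 st.py; python3 - <<'E'
from h import *
h=np.array([.896,-.445]);v=np.array([.445,.896])
for n in('scene','side'):
    im,d=save(n,'e'+n);w=pts(n,d)*1000;i=im.astype(int)
    m=(i.max(2)-i.min(2)<35)&(i.max(2)>90)&(abs(w[...,0]-722)<60)&(abs(w[...,1]+180)<60)&(w[...,2]>4)&(w[...,2]<60)
    q=w[m];u=(q[:,:2]-[723.5,-179.5])@h;t=(q[:,:2]-[723.5,-179.5])@v
    print(n,m.sum(),np.round(np.percentile(np.c_[u,t,q[:,2]],[1,50,99],axis=0),1).tolist())
    for a in range(-36,40,12):
        s=q[(abs(u-a)<5)][:,2]
        if len(s)>5:print(a,len(s),np.round(np.percentile(s,[5,50,95]),1))
E
```

```text
time: 22.1
position: [0.7357, -0.1847, 0.1603]
tool_rot: [-0.721, -3.057, 0.009]
ft_force: [0.4, 0.2, -1.7]
grip_width: 0.341
grip_force: 50.0
t 22.1 p [ 735.7 -184.7  160.3] z [-0.002 -0.006 -1.   ] yaw of y 63.4 j [ 0.56  0.66 -0.58  1.21  0.36  1.37  1.12] F [ 0.36  0.22 -1.65] M [ 0.08 -0.2   0.01] g 29.7 50.0
scene 504 [[-34.4, -42.0, 9.6], [4.9, -6.2, 16.0], [39.0, 40.8, 52.0]]
-36 23 [10.3 13.  15.5]
-24 60 [10.7 13.8 37. ]
-12 67 [11.9 17.6 39.6]
0 66 [11.6 18.4 39.9]
12 72 [12.1 16.3 39.7]
24 69 [11.4 16.  38.6]
36 72 [12.4 28.2 53.1]
side 620 [[-37.9, -44.4, 9.5], [1.1, 6.0, 17.9], [36.9, 41.1, 52.8]]
-36 42 [10.3 13.2 15.3]
-24 80 [11.  18.  38.4]
-12 88 [11.2 20.3 39.4]
0 89 [11.1 20.2 38.9]
12 84 [11.4 18.1 38.1]
24 77 [10.6 16.9 43.1]
36 58 [11.8 38.4 52.5]
```

Level, with its underside about 10 mm up. Lowering until contact.

```bash
python3 -m inch '[[0,0,-3,0,0,0],[0,0,-6,0,0,0],[0,0,-8,0,0,0],[0,0,-8,0,0,0]]' | grep -E 'pos|ft'; for i in 1; do python3 -m inch '[[0,0,-1,0,0,0],[0,0,-1,0,0,0]]' | grep -E 'pos|ft'; python3 -m inch '[[0,0,-1,0,0,0],[0,0,-1,0,0,0]]' | grep -E 'pos|ft'; done
```

```text
position: [0.7349, -0.1846, 0.1509]
ft_force: [0.5, -0.2, 0.9]
position: [0.735, -0.1846, 0.1509]
ft_force: [-2.6, 0.3, 5.4]
position: [0.735, -0.1846, 0.1509]
ft_force: [-3.8, -0.4, 7.9]
```

```bash
python3 -m inch '[[0,0,2,0,0,0],[0,0,2,0,0,0]]' | grep -E 'pos|ft'; python3 -m inch '[[0,0,0,0,0,0],[0,0,0,0,0,0],[0,0,0,0,0,0],[0,0,0,0,0,0],[0,0,0,0,0,0],[0,0,0,0,0,0]]' 70; python3 -m inch '[[0,0,10,0,0,0],[0,0,30,0,0,0],[0,0,60,0,0,0],[0,0,100,0,0,0],[0,0,150,0,0,0],[-30,0,190,0,0,0],[-80,0,200,0,0,0],[-120,20,200,0,0,0],[-150,60,200,0,0,0],[-150,60,200,0,0,0],[-150,60,200,0,0,0]]' && python3 st.py; python3 - <<'E'
from h import *
a,_=save('scene','s9');b,_=save('side','d9');c,_=save('wrist','w9')
top=np.hstack([cv2.resize(a[90:270,160:340],(390,300)),cv2.resize(b[130:350,170:390],(390,300))])
cv2.imwrite('pics/c9.png',np.vstack([top,cv2.resize(c,(780,290))])[:,:,::-1])
E
```

```text
position: [0.7351, -0.1846, 0.1509]
ft_force: [-0.8, -0.7, 2.7]
time: 24.2
position: [0.735, -0.1846, 0.1506]
tool_rot: [-0.72, -3.055, 0.009]
ft_force: [-0.1, -0.2, 0.7]
grip_width: 0.796
grip_force: 0.0
time: 25.58
position: [0.5853, -0.1247, 0.3524]
tool_rot: [0.721, 3.058, -0.011]
ft_force: [0.3, 0.1, 0.7]
grip_width: 0.807
grip_force: 0.0
t 25.57 p [ 585.3 -124.7  352.4] z [-0.001 -0.007 -1.   ] yaw of y 63.5 j [ 0.71  0.24 -0.67  1.37  0.15  1.58  1.16] F [0.28 0.06 0.68] M [ 0.05 -0.12  0.  ] g 70.2 0.0
```

View pics/c9.png

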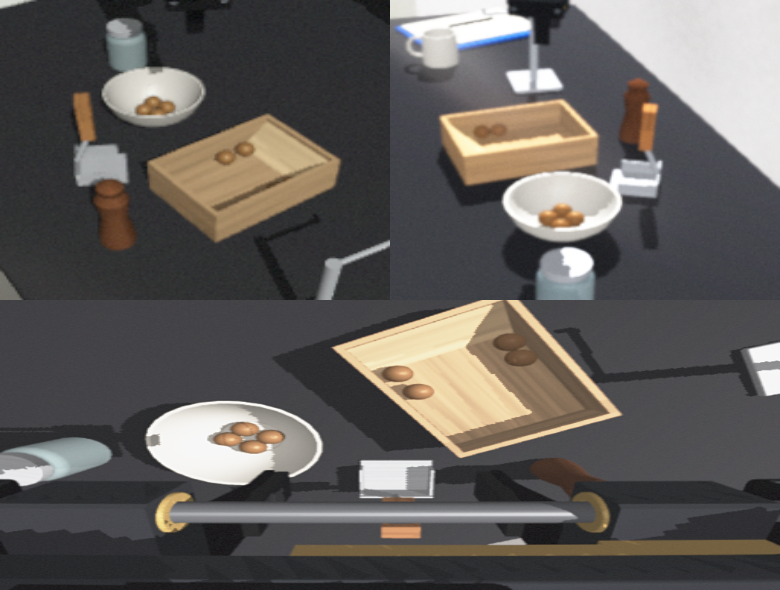

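The wrist view (bottom) shows four nuts in the bowl (about (247,437)) and four in the crate (at (398,373), (418,391), (509,342) and (521,357)). The empty scoop stands upright and free at (396,480). Nothing is spilled.

```bash
python3 -c "
from bench import ctrl
print(ctrl.close_job())"
```

```text
the job is handed in; nothing more can be done
None
```

The job is handed in after about 26 s: four walnuts are in the bowl, the other four are still in the crate, none spilled, and the emptied scoop stands upright and released on the worktop with the mug, jar and mill untouched.

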